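# Move the sheet stop to the other end of its gauge rail

### The arm

A 6-joint arm with a two-finger parallel gripper is mounted at the origin on the work surface; the furniture and walls round the work are solid. World frame = base frame: x ahead of the robot, y to its left, z up, the work surface at z = 0. Lengths are in m, angles in rad, forces in N, time in s.
With the tool pointing down it reaches from about 0.35 to 0.775 m from the base axis. Payload 5.5 kg.
Tool frame: the origin (TCP) lies between the finger pads; the fingertips stand 17 mm ahead of it and the grasp point (between the pads) lies 2 mm behind it (env.finger_overhang is the distance from the TCP to the fingertips, in m); z points along the fingers, y is the line along which they close (so a half turn about z gives the same grasp; the last joint's range is limited). The gripper opens to 85 mm and grips with 20 to 120 N. Pads are 22 mm wide; open, the fingers measure 114 mm over their backs; the gripper's body (76 mm by 85 mm) begins 54 mm behind the grasp point. The pads swing forward as they close: fully open they stand 13 mm farther back than shut.
Start: joints at [1.162, 0.313, 0.046, 1.304, 0, 1.431], TCP at [0.153, 0.554, 0.248] pointing down, gripper open.
Joint ranges: [-2.76, 2.76], [-0.86, 1.69], [-1.03, 1.26], [-2.2, 2.34], [-1.47, 1.5], [-3.14, 3.14]. Speed limits (rad/s): [2.57, 2.57, 3.14, 3.14, 3.14, 3.14].

### API

Orientations are given as a unit quaternion [w, x, y, z].
In Python, from workcell import env gives the robot as it stands. The module is installed in compiled form; this text tells all that it offers.
- The arm moves only by the shell command python3 -m pendant 'ROWS' [FORCE]. ROWS is JSON, a list of rows, each a list of 5 numbers: the gripper's target within -1 to 1 (fully open at 1, half-way at 0, shut at -1), then the shift along the tool's x, y, z in m, then the turn about the tool's z in rad. A call has 1 to 8 rows; each row shifts and turns the commanded pose from where the row before left it, along the tool's axes as they then stand; what a row does not reach is not made up. A row lasts 1/8 s, in which the tool goes at most 62.5 mm and 10.7 degrees, less where a joint would pass 70% of its speed; a pose out of reach is approached as far as the arm can. A call with a gripper value outside its range is refused whole. The fingers move at their own pace and stop on an object; FORCE is the grip in N (left out, the last holds). Time passes only in rows, so rows that do not move let the fingers close. It gives the time, the measured TCP pose, the force, the opening and the grip force at its end, in the units of the state.
- env.get_state(): the state, without advancing time (a new reading comes with each control period).
- env.read_camera(name): name is "side" or "top"; returns the picture (420x560x3 uint8, red, green, blue); there is no depth.
- env.calibration(name): a dict with "K" (3x3 intrinsics, pixels), "T" (4x4, takes a point from camera to world coordinates). Camera axes: x right, y down, z forward; pixel columns grow to the right and rows downward; lengths in m; the calibration is good to about 2 mm. A picture is of the moment at which its call begins. calibration takes no time and is no camera call.
- env.hand_in(): hands the job in; it is judged then, once.
Trained networks look in the newest picture that a camera, given by its name, has taken for a name from the list of things; names that differ only in an ending like _2 or _b are one class to them, and where a whole thing is asked for, a point or a joint stands for the part that bears it (a point fixed in the world has none). Each returns a list of dicts, best first, with "score" (0 to 1); they miss things now and then, are a little off and sometimes report something else, mostly with a low value. They report only what shows in the picture. A call takes as long as a camera call. They do not tell look-alikes from the thing itself.
- env.recognise(camera, label): "centre" ([column, row] in pixels, amid what is visible of it).
The state is a dict: "clock": time; "joint_pos": joint angles; "qvel": joint speeds; "tau": joint torques, N m; "tcp_pos": TCP position; "orientation": TCP orientation; "wrist_force": force on the tool from outside, world axes, zero at the start; "ft_torque": the same for the moment, N m; "finger_gap": finger opening in m; "grip_force": force on a finger pad.
Only numpy, scipy, OpenCV 4.12 (cv2) and the standard library are available. Lean on these libraries where they do the work, as an engineer would, in place of code of your own. Each camera call takes 0.05 s, during which the arm holds its last target. There are 200 camera calls.

### The job

Set the sheet gauge for the other paper size: press down the catch that holds the stop carriage at the robot's right-hand end of its rail so that it springs free, then slide the carriage along the rail to the left-hand end, fully home, until the left catch clicks and holds it.

Things in the scene. Friction and masses are not known exactly. Their poses are not given: they have to be found in the camera images.
- gauge_rail: Fixed aluminium rail, 350 x 86 mm, across in front of the robot; an end block 28 mm high at each end. Origin: centre of its underside, on the table. y runs along the rail to the robot's left-hand end, x away from the robot, z up. The carriage runs along y; lips stop it lifting or turning. A sprung plunger at each end pushes the carriage toward the middle.
- carriage_grip (a point): Centre of the carriage's wooden grip block, 28 (x) by 30 (y) by 40 mm high, from 32 to 72 mm above the table; axes as the rail's. Grip it or push it with shut fingers. Carriage: 0.28 kg, steel foot 110 mm long, all below 32 mm but the block. Starts latched at rail y = -80 mm; freed, it jumps 10 to 30 mm to the left. Home at rail y = +80 mm; push on to about +83 (hard stop +86).
- catch_r_pad (a point): Top centre of the right catch's black ribbed thumb pad, 30 x 30 mm, 32 mm above the table when up; at rail x = -85, y = -72 mm. Pressed straight down 7 mm or more (stop at 9 mm, 2 to 6 N) it frees the carriage, and springs up when let go. The carriage's striker bar passes 35 mm beyond the pad's centre: keep the finger on the pad.
- catch_l_pad (a point): The same pad of the left catch, at rail x = -85, y = +72 mm. It need not be pressed: the arriving carriage rides over its ramp from y = +53 mm, pushing it down, and meets the end plunger at y = +67; together they resist with up to about 10 N. Just past y = +80 the catch clicks up (pad back at 32 mm) and holds the carriage; let go sooner, the carriage springs back about 10 mm.
Things that resemble listed ones, but are neither listed nor needed, are in the scene too. What is shaped like the part that bears carriage_grip but blue, turquoise or yellow is not meant.

How it is judged:
By the outcome, as a careful person would: the job done as asked, in the order asked, and still so for the second after the job is handed in, with the robot touching nothing.
It also fails if it takes over 45 s, if anything falls off the work surface, if the arm or the gripper's body presses on something with over 40 N, if the wrist force passes 120 N, or if a joint passes its speed limit or range.

## Working session

There is one attempt and no reset: what is moved stays moved. The work goes in short steps, Python scripts to look and compute and a shell command to move; the robot and the scene stay as the last step left them, time stands still between calls to the robot, and variables do not carry over. Pictures are saved under pics/ and viewed, at most 10 in all, crops included, and the job is handed in when it is done.

```bash
mkdir -p pics; cat > h.py <<'E'
import numpy as np, cv2
from workcell import env
def ray(cam,px,z):
    c=env.calibration(cam);K,T=np.array(c["K"]),np.array(c["T"])
    d=T[:3,:3]@np.linalg.solve(K,[px[0],px[1],1.]);o=T[:3,3]
    return o+d*(z-o[2])/d[2]
def proj(cam,p):
    c=env.calibration(cam);K,T=np.array(c["K"]),np.array(c["T"])
    q=K@(T[:3,:3].T@(np.array(p)-T[:3,3]));return q[:2]/q[2]
def snap(cam,name):
    im=env.read_camera(cam);cv2.imwrite(f"pics/{name}.png",im[:,:,::-1]);return im
E
python3 - <<'E'
from h import *
a=snap("top","t1");b=snap("side","s1")
cv2.imwrite("pics/t1b.png",cv2.resize(a[:,:,::-1],(800,600)))
for cam in("top","side"):
    for l,z in(("gauge_rail",.015),("carriage_grip",.05),("catch_r_pad",.032),("catch_l_pad",.032)):
        for r in env.recognise(cam,l)[:4]: print(cam,l,np.round(r["centre"]),round(r["score"],2),np.round(ray(cam,r["centre"],z),3))
s=env.get_state();print(s["orientation"],s["tcp_pos"],s["clock"],env.finger_overhang)
E
```

```text
top gauge_rail [234. 152.] 0.63 [0.563 0.098 0.015]
top carriage_grip [171. 269.] 0.97 [0.311 0.218 0.05 ]
top carriage_grip [334. 221.] 0.96 [ 0.416 -0.114  0.05 ]
top carriage_grip [370. 154.] 0.78 [ 0.558 -0.189  0.05 ]
top carriage_grip [283. 141.] 0.62 [ 0.581 -0.006  0.05 ]
top catch_r_pad [279. 182.] 0.85 [ 0.498 -0.     0.032]
top catch_l_pad [210. 179.] 0.9 [0.501 0.145 0.032]
side gauge_rail [296. 194.] 0.93 [0.549 0.076 0.015]
side carriage_grip [264. 269.] 0.89 [ 0.401 -0.161  0.05 ]
side carriage_grip [348. 278.] 0.88 [ 0.548 -0.232  0.05 ]
side carriage_grip [185. 174.] 0.75 [0.303 0.192 0.05 ]
side carriage_grip [325. 213.] 0.73 [ 0.574 -0.045  0.05 ]
side catch_r_pad [286. 218.] 0.68 [ 0.495 -0.014  0.032]
[7.02570098e-06 1.34002435e-01 9.90981002e-01 1.14772454e-05] [0.15272332 0.55436423 0.24829125] 0.5 0.017
```

View pics/t1b.png

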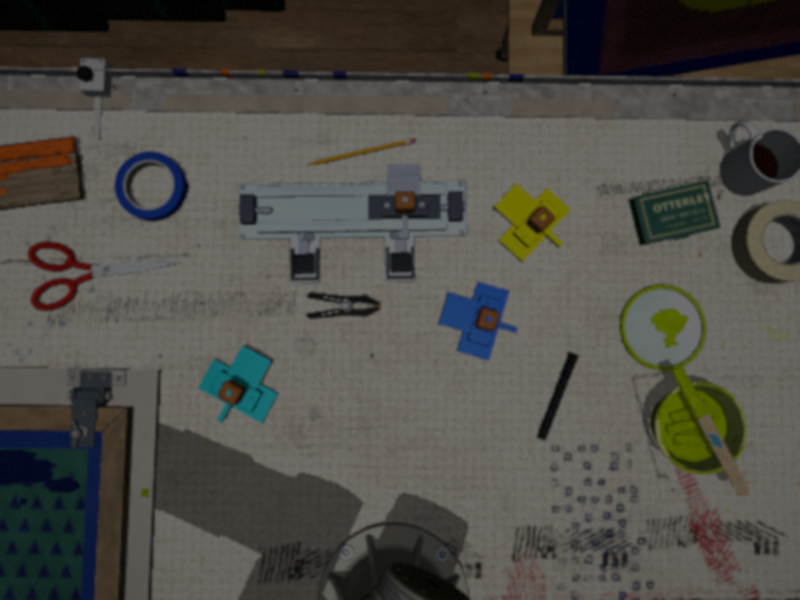

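View pics/s1.png

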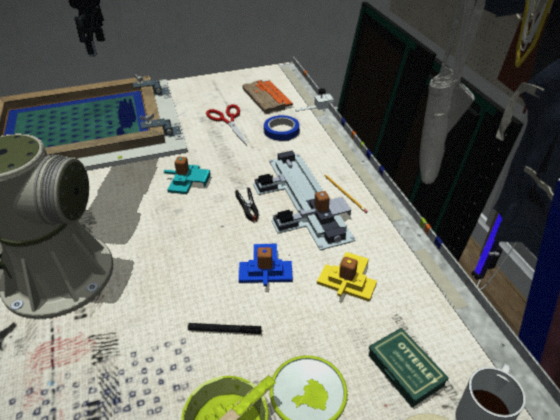

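```bash
python3 - <<'E'
from h import *
a=cv2.imread("pics/t1.png")[105:205,155:345];b=cv2.imread("pics/s1.png")[140:260,235:385]
cv2.imwrite("pics/t1c.png",cv2.convertScaleAbs(cv2.resize(a,(760,400),interpolation=2),alpha=1.6))
cv2.imwrite("pics/s1c.png",cv2.resize(b,(750,600),interpolation=2))
for c in("top","side"): print(np.round(env.calibration(c)["T"],3)[:3].tolist())
E
```

```text
[[0.017, -0.996, 0.082, 0.365], [-1.0, -0.017, 0.005, 0.013], [-0.004, -0.083, -0.997, 1.058]]
[[0.955, -0.203, 0.215, 0.246], [-0.296, -0.62, 0.727, -0.781], [-0.014, -0.758, -0.652, 0.77]]
```

View pics/t1c.png

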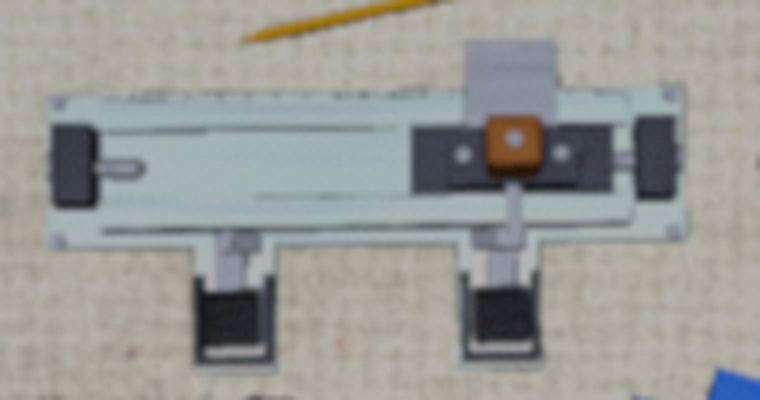

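View pics/s1c.png

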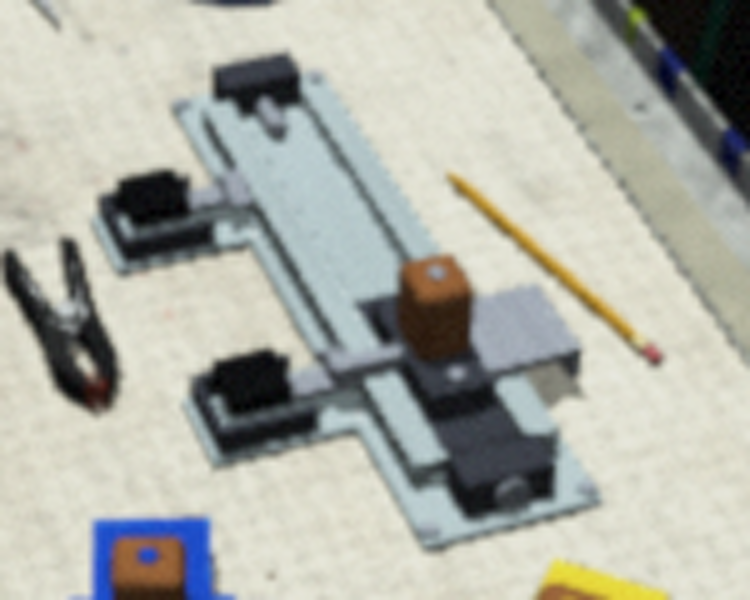

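```bash
python3 - <<'E'
from h import *
from scipy.optimize import least_squares
t=lambda u,v:((u+.5)/4+154.5,(v+.5)/4+104.5)
s=lambda u,v:((u+.5)/5+234.5,(v+.5)/5+139.5)
M=[("top",(-.085,-.072,.032),t(502,315)),("top",(-.085,.072,.032),t(231,318)),("top",(0,-.08,.072),t(514,140)),
("top",(.043,.175,.006),t(52,97)),("top",(.043,-.175,.006),t(682,88)),("top",(-.043,-.175,.006),t(684,238)),("top",(-.043,.175,.006),t(50,247)),
("side",(-.085,-.072,.032),s(250,378)),("side",(-.085,.072,.032),s(152,195)),("side",(0,-.08,.072),s(436,275))]
W=lambda q,p:np.array([q[0]+np.cos(q[2])*p[0]-np.sin(q[2])*p[1],q[1]+np.sin(q[2])*p[0]+np.cos(q[2])*p[1],p[2]])
f=lambda q:np.concatenate([proj(c,W(q,p))-m for c,p,m in M])
r=least_squares(f,[.57,.07,0]);print(np.round(r.x,4));print(np.round(r.fun.reshape(-1,2),1).tolist())
for p in((-.085,-.072,.032),(-.085,.072,.032),(0,-.08,.052),(0,.08,.052)):print(np.round(W(r.x,p),4))
R=env.get_state();w,x,y,z=R["orientation"]
print("tool x axis",[1-2*(y*y+z*z),2*(x*y+w*z)],"tool y",[2*(x*y-w*z),1-2*(x*x+z*z)])
E
```

```text
[0.5774 0.072  0.0314]
[[0.0, -0.1], [-0.2, 0.1], [0.6, -0.1], [-1.2, -0.5], [0.9, -0.6], [1.4, 0.8], [-0.9, 0.8], [0.2, -0.6], [0.0, -0.9], [0.1, 0.2]]
[ 0.4947 -0.0027  0.032 ]
[0.4902 0.1413 0.032 ]
[ 0.58  -0.008  0.052]
[0.5749 0.1519 0.052 ]
tool x axis [np.float64(-0.9640866946190201), np.float64(0.2655877352982969)] tool y [np.float64(0.2655877349757541), np.float64(0.9640866944542864)]
```

```bash
python3 -m pendant '[[-1,0,0,0,-0.15],[-1,0,0,0,-0.15],[-1,-0.027,-0.047,0,0],[-1,-0.027,-0.047,0,0],[-1,-0.027,-0.047,0,0],[-1,-0.027,-0.047,0,0],[-1,-0.027,-0.047,0,0],[-1,-0.027,-0.047,0,0]]'
python3 -m pendant '[[-1,-0.027,-0.047,0,0],[-1,-0.027,-0.047,0,0],[-1,-0.027,-0.047,0,0],[-1,-0.027,-0.047,0,0],[-1,-0.027,-0.047,0,0],[-1,-0.027,-0.047,0,0],[-1,0,0,0,0],[-1,0,0,0,0]]'
cat >> h.py <<'E'
Q=(0.5774,0.072,0.0314)
def rail(): # TCP in rail coordinates
    s=env.get_state();p=np.array(s["tcp_pos"]);c,n=np.cos(Q[2]),np.sin(Q[2]);d=p[:2]-Q[:2]
    w,x,y,z=s["orientation"]
    return dict(x=round(c*d[0]+n*d[1],4),y=round(-n*d[0]+c*d[1],4),z=round(p[2],4),yaw_err=round(np.arctan2(1-2*(x*x+z*z),2*(x*y-w*z))-np.pi/2-Q[2],4),F=np.round(s["wrist_force"],1).tolist(),gap=round(s["finger_gap"],4),t=round(s["clock"],2))
E
python3 -c "from h import *;print(rail())"
```

```text
clock: 1.5
tcp_pos: [0.3242, 0.2761, 0.2486]
orientation: [0.001, -0.016, 1.0, 0.0]
wrist_force: [1.0, 0.2, 0.1]
finger_gap: 0.0002
grip_force: 0.0
clock: 2.5
tcp_pos: [0.4937, 0.0008, 0.2481]
orientation: [-0.0, -0.015, 1.0, 0.0]
wrist_force: [-0.3, 0.0, 0.0]
finger_gap: -0.0003
grip_force: 0.0
{'x': np.float64(-0.0859), 'y': np.float64(-0.0685), 'z': np.float64(0.2481), 'yaw_err': np.float64(-0.001), 'F': [-0.3, 0.0, 0.0], 'gap': -0.0003, 't': 2.5}
```

```bash
python3 -m pendant '[[-1,0.001,-0.0035,0.047,0],[-1,0,0,0.047,0],[-1,0,0,0.047,0],[-1,0,0,0.046,0],[-1,0,0,0,0]]'
python3 - <<'E'
from h import *
print(rail());a=snap("top","t2")[105:205,155:345];b=snap("side","s2")[140:260,235:385]
cv2.imwrite("pics/c2.png",np.hstack([cv2.resize(a,(399,210),interpolation=2),cv2.resize(b,(262,210),interpolation=2)])[:,:,::-1])
E
```

```text
clock: 3.12
tcp_pos: [0.4894, -0.0008, 0.0588]
orientation: [-0.004, -0.017, 1.0, 0.001]
wrist_force: [-0.7, -0.2, -0.2]
finger_gap: -0.0002
grip_force: 0.0
{'x': np.float64(-0.0903), 'y': np.float64(-0.07), 'z': np.float64(0.0588), 'yaw_err': np.float64(0.002), 'F': [-0.7, -0.2, -0.2], 'gap': -0.0002, 't': 3.12}
```

View pics/c2.png

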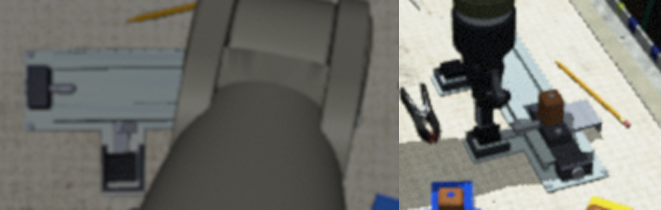

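The side view shows the shut fingers over the right pad at about (485,140) in the composite, with the carriage still latched. I'll centre the fingers and press.

```bash
python3 -m pendant '[[-1,-0.004,-0.001,0.004,0],[-1,0,0,0.006,0],[-1,0,0,0.005,0],[-1,0,0,0.003,0],[-1,0,0,0,0]]'
python3 -c "from h import *;print(rail())"
```

```text
clock: 3.85
tcp_pos: [0.4974, -0.0037, 0.0432]
orientation: [0.0, -0.015, 1.0, 0.0]
wrist_force: [1.3, 0.2, 1.7]
finger_gap: -0.0001
grip_force: 0.6
{'x': np.float64(-0.0823), 'y': np.float64(-0.0732), 'z': np.float64(0.0432), 'yaw_err': np.float64(-0.0004), 'F': [1.3, 0.2, 1.7], 'gap': -0.0001, 't': 3.85}
```

```bash
python3 -m pendant '[[-1,0.001,0,0.0015,0],[-1,0,0,0.001,0],[-1,0,0,0,0],[-1,0,0,0,0]]'
python3 - <<'E'
from h import *
print(rail());b=snap("side","s3")[140:260,235:385]
cv2.imwrite("pics/c3.png",cv2.resize(b,(600,480),interpolation=2)[:,:,::-1])
E
```

```text
clock: 4.35
tcp_pos: [0.4967, -0.0037, 0.041]
orientation: [0.0, -0.016, 1.0, -0.0]
wrist_force: [1.7, -1.1, 3.2]
finger_gap: 0.0002
grip_force: 1.5
{'x': np.float64(-0.083), 'y': np.float64(-0.0732), 'z': np.float64(0.041), 'yaw_err': np.float64(-0.0002), 'F': [1.7, -1.1, 3.2], 'gap': 0.0002, 't': 4.35}
```

View pics/c3.png

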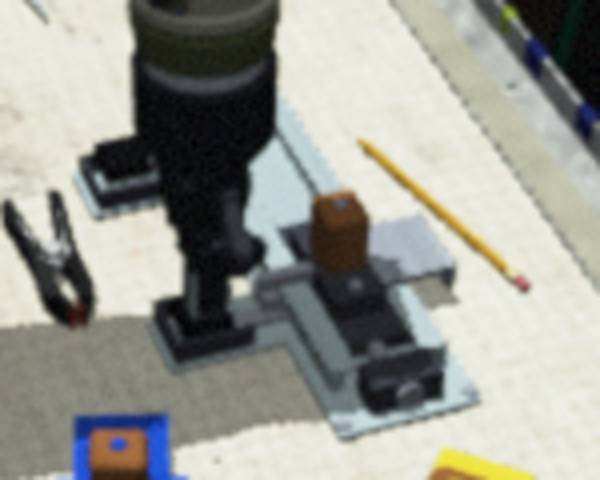

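```bash
python3 - <<'E'
from h import *
c,n=np.cos(Q[2]),np.sin(Q[2])
for y in(-.08,-.07,-.06,-.05):print(y,np.round(proj("side",(Q[0]-n*y,Q[1]+c*y,.072)),1))
E
```

```text
-0.08 [321.8 194.8]
-0.07 [320.1 192.1]
-0.06 [318.4 189.5]
-0.05 [316.7 186.8]
```

Block top is now at about (320,190.5) full-frame, so the carriage sits at rail y ≈ -64 mm: it has sprung free. I'll lift and go over the block to grip it.

```bash
python3 -m pendant '[[-1,0,0,0.0,0],[-1,0,0,-0.045,0],[-1,0,0,-0.045,0],[1,-0.042,0.004,0,0],[1,-0.041,0.004,0,0],[1,0,0,0,0],[1,0,0,0,0],[1,0,0,0,0]]'
python3 - <<'E'
from h import *
print(rail());b=snap("side","s4")[140:260,235:385]
cv2.imwrite("pics/c4.png",cv2.resize(b,(600,480),interpolation=2)[:,:,::-1])
E
```

```text
clock: 5.4
tcp_pos: [0.5773, 0.007, 0.1302]
orientation: [-0.001, -0.016, 1.0, 0.0]
wrist_force: [-0.2, 0.6, 1.1]
finger_gap: 0.0853
grip_force: 0.0
{'x': np.float64(-0.0022), 'y': np.float64(-0.065), 'z': np.float64(0.1302), 'yaw_err': np.float64(-0.0004), 'F': [-0.2, 0.6, 1.1], 'gap': 0.0853, 't': 5.4}
```

View pics/c4.png

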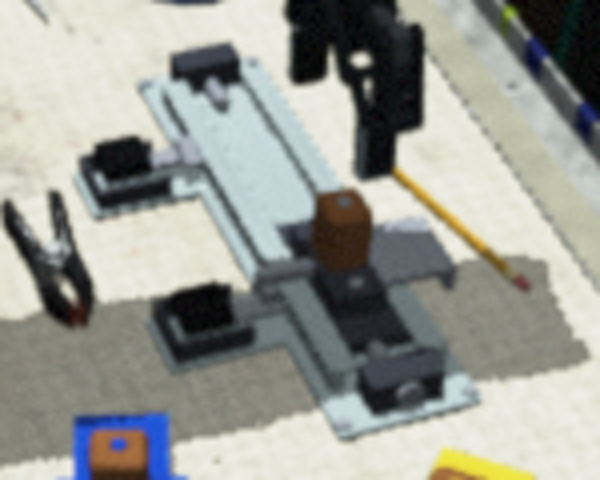

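The right pad is back up, the carriage stays at about -65 mm (block top at crop (343,202)), and the open fingers are above it. Lowering and gripping.

```bash
python3 -m pendant '[[1,0,0,0.036,0],[1,0,0,0.036,0],[1,0,0,0,0],[-1,0,0,0,0],[-1,0,0,0,0],[-1,0,0,0,0],[-1,0,0,0,0],[-1,0,0,0,0]]' 30
python3 -c "from h import *;print(rail())"
```

```text
clock: 6.45
tcp_pos: [0.5799, 0.0068, 0.0602]
orientation: [0.001, -0.015, 1.0, -0.0]
wrist_force: [-1.5, 0.3, 6.0]
finger_gap: 0.0295
grip_force: 32.8
{'x': np.float64(0.0004), 'y': np.float64(-0.0652), 'z': np.float64(0.0602), 'yaw_err': np.float64(-0.0006), 'F': [-1.5, 0.3, 6.0], 'gap': 0.0295, 't': 6.45}
```

```bash
python3 -m pendant '[[-1,0,0.02,0,0],[-1,0,0.03,0,0],[-1,0,0.03,0,0],[-1,0,0.025,0,0],[-1,0,0.01,0,0],[-1,0,0,0,0]]'
python3 -c "from h import *;print(rail())"
```

```text
clock: 7.2
tcp_pos: [0.5765, 0.1227, 0.0601]
orientation: [0.001, -0.016, 1.0, 0.0]
wrist_force: [-0.5, 1.7, 6.0]
finger_gap: 0.0299
grip_force: 32.7
{'x': np.float64(0.0007), 'y': np.float64(0.0507), 'z': np.float64(0.0601), 'yaw_err': np.float64(0.001), 'F': [-0.5, 1.7, 6.0], 'gap': 0.0299, 't': 7.2}
```

```bash
python3 -m pendant '[[-1,0,0.008,0,0],[-1,0,0.008,0,0],[-1,0,0.006,0,0],[-1,0,0.004,0,0],[-1,0,0.003,0,0],[-1,0,0.002,0,0],[-1,0,0,0,0]]'
python3 -c "from h import *;print(rail())"
```

```text
clock: 8.07
tcp_pos: [0.5757, 0.1487, 0.0602]
orientation: [0.001, -0.014, 1.0, -0.004]
wrist_force: [-1.6, -14.0, 7.6]
finger_gap: 0.0297
grip_force: 32.8
{'x': np.float64(0.0007), 'y': np.float64(0.0768), 'z': np.float64(0.0602), 'yaw_err': np.float64(-0.0034), 'F': [-1.6, -14.0, 7.6], 'gap': 0.0297, 't': 8.07}
```

```bash
python3 -m pendant '[[-1,0,0.003,0,0],[-1,0,0.003,0,0],[-1,0,0,0,0],[-1,0,0,0,0]]'
python3 -c "from h import *;print(rail())"
```

```text
clock: 8.57
tcp_pos: [0.5755, 0.155, 0.0602]
orientation: [0.001, -0.014, 1.0, -0.004]
wrist_force: [-0.8, -13.4, 7.2]
finger_gap: 0.0292
grip_force: 32.8
{'x': np.float64(0.0007), 'y': np.float64(0.083), 'z': np.float64(0.0602), 'yaw_err': np.float64(-0.0033), 'F': [-0.8, -13.4, 7.2], 'gap': 0.0292, 't': 8.57}
```

```bash
python3 -m pendant '[[-1,0,0.0015,0,0],[-1,0,0,0,0],[-1,0,0,0,0]]'
python3 - <<'E'
from h import *
print(rail());b=snap("side","s5")[140:260,235:385]
cv2.imwrite("pics/c5.png",cv2.resize(b,(600,480),interpolation=2)[:,:,::-1])
E
```

```text
clock: 8.95
tcp_pos: [0.5755, 0.1564, 0.0602]
orientation: [0.001, -0.014, 1.0, -0.004]
wrist_force: [-1.6, -12.9, 7.9]
finger_gap: 0.0296
grip_force: 32.8
{'x': np.float64(0.0007), 'y': np.float64(0.0844), 'z': np.float64(0.0602), 'yaw_err': np.float64(-0.0034), 'F': [-1.6, -12.9, 7.9], 'gap': 0.0296, 't': 8.95}
```

View pics/c5.png

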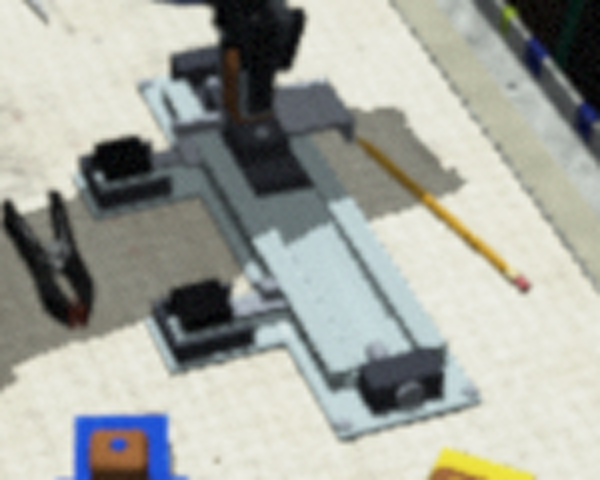

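The left pad at crop (122,157) stands as high as before the slide, so the catch looks clicked. I'll ease the push off while still gripping and check that the catch holds.

```bash
python3 -m pendant '[[-1,0,-0.004,0,0],[-1,0,-0.004,0,0],[-1,0,-0.002,0,0],[-1,0,0,0,0]]'
python3 -c "from h import *;print(rail())"
```

```text
clock: 9.5
tcp_pos: [0.5758, 0.1523, 0.0601]
orientation: [0.002, -0.016, 1.0, 0.002]
wrist_force: [-0.7, 5.5, 4.7]
finger_gap: 0.0296
grip_force: 32.4
{'x': np.float64(0.0009), 'y': np.float64(0.0803), 'z': np.float64(0.0601), 'yaw_err': np.float64(0.0009), 'F': [-0.7, 5.5, 4.7], 'gap': 0.0296, 't': 9.5}
```

Commanded back 10 mm, the carriage moved only 4 mm and stopped at y = 80.3 mm with the force reversed, so it is latched. Releasing.

```bash
python3 -m pendant '[[-1,0,0.002,0,0],[1,0,0,0,0],[1,0,0,0,0],[1,0,0,0,0],[1,0,0,0,0],[1,0,0,-0.04,0],[1,0,0,-0.05,0],[1,0,0,-0.05,0]]'
python3 -m pendant '[[1,0.04,0,-0.04,0],[1,0.05,0,0,0],[1,0.05,0,0,0],[1,0,0,0,0],[1,0,0,0,0]]'
python3 - <<'E'
from h import *
print(rail());b=snap("side","s6")[140:260,235:385]
cv2.imwrite("pics/c6.png",cv2.resize(b,(600,480),interpolation=2)[:,:,::-1])
c,n=np.cos(Q[2]),np.sin(Q[2])
for y in(.07,.08):print((proj("side",(Q[0]-n*y,Q[1]+c*y,.072))-[235,140])*4)
E
```

```text
clock: 10.5
tcp_pos: [0.5741, 0.1522, 0.2]
orientation: [-0.0, -0.016, 1.0, 0.0]
wrist_force: [1.3, -0.3, -0.0]
finger_gap: 0.0854
grip_force: 0.0
clock: 11.12
tcp_pos: [0.4351, 0.1481, 0.2393]
orientation: [0.001, -0.016, 1.0, 0.0]
wrist_force: [-1.2, -0.2, -0.1]
finger_gap: 0.0853
grip_force: 0.0
{'x': np.float64(-0.1398), 'y': np.float64(0.0805), 'z': np.float64(0.2393), 'yaw_err': np.float64(-0.0001), 'F': [-1.2, -0.2, -0.1], 'gap': 0.0853, 't': 11.12}
[251.2663716   71.78765011]
[245.47408781  62.90437887]
```

View pics/c6.png

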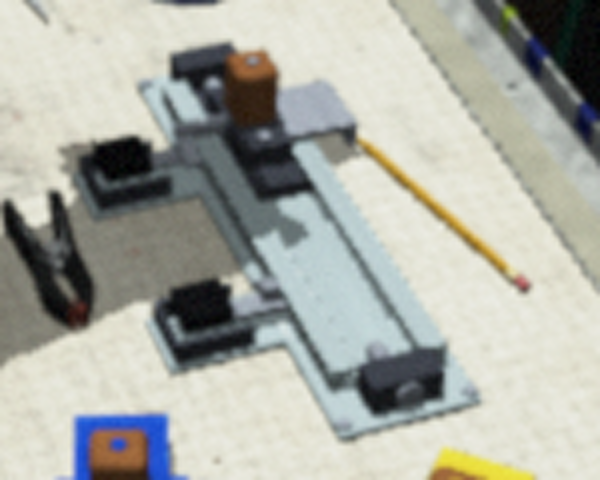

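The block top is at about (250,61) against the 62.9 row expected for y = +80. The carriage is home, both pads are up, and the arm is clear.

```bash
python3 -c "from workcell import env;print(env.hand_in())"
```

```text
the job is handed in; nothing more can be done
None
```

I pressed the right catch to free the carriage, then slid it to the left end, where the left catch holds it at about y = +80 mm; the job is handed in at about 11 s, with the arm clear.

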